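Add a tier to the stamping-die tray stack

TASK

Add the second tray to the die stack: tip the white dust lid of the base tray up by its black front handle, letting its back edge stay on the rim until the front is clearly open (some 20 degrees), then lift it off and lay it flat, handle up, in the middle of the green cutting mat. Then pick up the other tray by its wooden handle, keep it level, and socket its four corner posts fully home into the base tray's corner sockets. Put things down rather than dropping them, do not drag the base tray about, and leave everything else on the bench where it is.

Things in the scene. Friction and masses are not known exactly. Their poses are not given: they have to be found in the camera images.
- base_tray: blue open base tray, 140 (its x) x 190 (its y) x 50 mm high, 1.8 kg, loose on rubber feet, brass dies inside below 25 mm. Origin: centre of its underside, z up; front (-x) looks towards the robot, give or take 25 degrees. Dark corner socket blocks 24 mm square, flush with the rim, under the lid at first: round holes 18 mm across, 15 mm deep, chamfered, at x = +-58, y = +-83 mm
- base_rim (a point): point at the centre of the base tray's mouth, level with the rim, 50 mm above its underside; axes as the base tray's
- base_back (a point): middle of the base tray's back rim: outer upper edge of the back (+x) wall, 70 mm behind the centre, 50 mm above its underside: the edge the lid tips about
- lid_centre (a point): centre of the lid's panel: white, 150 (its x) x 200 (its y) x 4 mm, 0.2 kg give or take a quarter, resting loosely on the rim, overhanging 5 mm all round; ribs 6 mm deep under it fit inside the rim with 3 mm play. Panel faces 2 mm above and below this point; rib feet, on which it lies on a flat surface, 8 mm below it. z up; the handle is on the -x side
- lid_grip (a point): centre of the grip bar of the lid's black handle, 55 mm in front (-x) of lid_centre and 29 mm above it. The bar runs along the lid's y, 90 mm long, 10 mm thick (x), 14 mm high, 20 mm of air below it; uprights 10 mm wide 40 mm either side of the centre
- lid_back (a point): on the panel's underside in the middle of its back, 70 mm behind lid_centre, 2 mm below it: when seated it lies on base_back
- tier_centre (a point): centre (half-way up) of the second tray, 120 mm high, 0.6 kg give or take a quarter: blue tray 140 (its x) x 190 (its y) mm, floor 58 to 61, wall tops 92 mm above the feet, standing on four round steel posts 14 mm across at x = +-58, y = +-83 mm, tapered to 8 mm over the last 6 mm. Feet 60 mm below this point. Fully home in the base tray this point lies 45 mm above base_rim; either end may lead
- tier_grip (a point): centre of the second tray's pale wooden handle bar, 52 mm above tier_centre: along the tray's y, 112 mm long, 12 mm thick (x), 16 mm high, on dark uprights 10 mm wide 49 mm either side of the centre
- mat_centre (a point): middle of the top of the green cutting mat, fixed to the bench, 220 (its x) x 260 (its y) x 3 mm thick; it lies left or right of the base tray, the second tray on the other side
- foil_roll_at (a point): gold foil roll standing on end, 60 mm across, 61 mm high, point half-way up; a bystander, to be left alone
- type_holder_at (a point): brass type holder with wooden handle lying flat, 26 mm high, 140 mm long, handle to its -x, point at mid-height just behind the brass head; a bystander
- tape_roll_at (a point): brown tape roll lying flat, 104 mm across, 48 mm high, point half-way up; a bystander
- catalogues_at (a point): two catalogues in a pile, 190 x 140 x 40 mm, point half-way up; a bystander
- edge_weight_at (a point): turned steel weight, 68 mm across, 54 mm high, point half-way up; a bystander
Mind the look-alikes: they are no part of the job. Leave any red look-alike of the part that bears tier_centre alone.

How it is judged:
On the way, in this order (a step that is already met when the one before it is completed fails the run):
1. the lid is tipped: front up by more than 12 degrees with its back edge still on the base tray's back rim (within 15 mm) (angle between lid_centre's own z axis and vertical above 0.21 rad and distance between lid_back and base_back below 0.015 m and z of lid_grip in the frame of base_rim above 0.055 m), for 0.1 s.
2. the lid lies flat, handle up, in the middle of the mat, let go (horizontal distance between lid_centre and mat_centre below 0.04 m and angle between lid_centre's own z axis and vertical below 0.06 rad and z of lid_centre in the frame of mat_centre below 0.012 m and linear speed of lid below 0.02 m/s and contact force between the fingers and lid below 0.1 N), for 0.2 s.
At the end, for the whole second after the job is handed in: Lid flat (3.5 degrees), handle up, on the mat, centre within 40 mm of its middle; second tray level, all four posts home in the base sockets (height within 3 mm, centres within 6 mm, edges parallel within 3.5 degrees, either way round); everything released and at rest (horizontal distance between lid_centre and mat_centre below 0.04 m and angle between lid_centre's own z axis and vertical below 0.06 rad and z of lid_centre in the frame of mat_centre below 0.012 m and horizontal distance between tier_centre and base_rim below 0.006 m and angle between the x axis of tier_centre and the x axis of base_rim, either way round below 0.06 rad and angle between tier_centre's own z axis and vertical below 0.04 rad and z of tier_centre in the frame of base_rim between 0.041 and 0.048 m and linear speed of each of tier, lid, base_tray below 0.02 m/s); the robot touches nothing.
It fails at once if the base tray is dragged more than 30 mm (distance of base_tray from where it was at the start of the episode above 0.03 m).
It fails at once if the second tray is tilted more than 25 degrees (its dies would slide out) (angle between tier_centre's own z axis and vertical above 0.44 rad).
It fails at once if the lid is dropped (falls free faster than 0.6 m/s) (linear speed of lid above 0.6 m/s and contact force between the fingers and lid below 0.1 N).
It fails at once if the second tray is dropped (falls free faster than 0.6 m/s) (linear speed of tier above 0.6 m/s and contact force between the fingers and tier below 0.1 N).
It fails at once if a bystander is moved more than 30 mm (distance of any of foil_roll_at, type_holder_at, tape_roll_at, catalogues_at, edge_weight_at from where it was at the start of the episode above 0.03 m).
It also fails if it takes over 72 s, if anything falls off the work surface, if the arm or the gripper's body presses on something with over 40 N, if the wrist force passes 120 N, or if a joint passes its speed limit or range.

ROBOT

A 7-joint arm with a two-finger parallel gripper is mounted at the origin on the work surface. World frame = base frame: x ahead of the robot, y to its left, z up, the work surface at z = 0. Lengths are in m, angles in rad, forces in N, time in s.
With the tool pointing down it reaches from about 0.4 to 0.875 m from the base axis. Payload 19.3 kg.
Tool frame: the origin (TCP) lies at the very end of the fingers, on their centre line; the grasp point (between the pads) lies 19 mm behind it; z points along the fingers, y is the direction in which the jaws open and shut (so a half turn about z gives the same grasp; the last joint's range is limited). The gripper opens to 85 mm and grips with 20 to 120 N. Pads are 22 mm wide; open, the fingers measure 114 mm over their backs; the gripper's body (76 mm by 85 mm) begins 54 mm behind the grasp point. The pads swing forward as they close: fully open they stand 13 mm farther back than shut.
Start: joints at [-0.07, 0.521, -0.036, 1.599, 0.021, 1.021, -0.113], TCP at [0.625, -0, 0.231] pointing down, gripper open.
Joint ranges: [-2.91, 2.91], [-0.3, 2.13], [-1.5, 1.42], [0.17, 2.43], [-1.26, 4.41], [0.16, 1.93], [-2.52, 2.52]. Speed limits (rad/s): [1.89, 1.89, 2.39, 2.39, 3.01, 3.01, 3.01].

INTERFACE

Orientations are given as [roll, pitch, yaw] about the fixed x, y, z axes, in that order (R = Rz(yaw) Ry(pitch) Rx(roll)).
In Python, from workcell import telemetry, imaging, ticket gives the robot as it stands.
- The arm moves only by the tool carry_out, never from a script. Its argument "series" is a list of rows, each a list of 7 numbers: the shift along the tool's x, y, z in m, then the turn, a rotation vector about the tool's x, y, z in rad, then the closure in counts, from 0 (fully open) to 255 (shut). In form: [[tx, ty, tz, ax, ay, az, jaw], ...]. A call has 1 to 10 rows; each row is the pose to reach, as a shift and turn from the pose commanded when the call began, along the tool's axes at that moment; what a row does not reach only later rows make up. A row lasts 1/8 s, in which the tool goes at most 62.5 mm and 10.7 degrees, less where a joint would pass 70% of its speed; a pose out of reach is approached as far as the arm can. A call with a gripper value outside its range is refused whole. The fingers move at their own pace and stop on an object; "force" is the grip in N (left out, the last holds). Time passes only in rows, so rows that repeat a pose let the fingers close. It gives the time, the measured TCP pose, the force and the opening at its end, in the units of the state.
- telemetry.observe(): the state, without advancing time (a new reading comes with each control period).
- imaging.grab_frame(name): name is "scene" or "side" or "wrist"; returns (picture, depth): 384x512x3 uint8, blue, green, red; 384x512 float32, m along the optical axis (not along the pixel's ray), 0 where there is no reading.
- imaging.camera_info(name): a dict with "mtx" (3x3 intrinsics, pixels), "extrinsics" (4x4, takes a point from camera to world coordinates); the wrist camera has in their place "hand_eye" (4x4, takes a point from camera to tool coordinates, whose origin is the TCP and whose axes are the flange's). Camera axes: x right, y down, z forward; pixel columns grow to the right and rows downward; lengths in m; the calibration is good to about 2 mm. The wrist camera is an equidistant fisheye: a pixel r from the principal point sees the ray r / f radians off the axis. A picture is of the moment at which its call begins: read the wrist's pose just before it. camera_info takes no time and is no camera call.
- ticket.job_done(): hands the job in, once; it reports no verdict.
The state is a dict: "clock": time; "qpos": joint angles; "qd": joint speeds; "joint_efforts": joint torques, N m; "position": TCP position; "tool_rot": TCP orientation; "force": force on the tool from outside, world axes, zero at the start; "moment": the same for the moment, N m; "grip_width": finger opening in m.
Only numpy, scipy, OpenCV 4.12 (cv2) and the standard library are available. Lean on these libraries where they do the work, as an engineer would, in place of code of your own. Each camera call takes 0.05 s, during which the arm holds its last target.

## Working session

There is one attempt and no reset: what is moved stays moved. The work goes in short steps, Python scripts to look and compute and a tool call to move; the robot and the scene stay as the last step left them, time stands still between calls to the robot, and variables do not carry over. Pictures are saved under pics/ and viewed, and the job is handed in when it is done.

Besides the shell and the picture viewer there is one more tool, called after "Emit:" as a command line: name --pt "numbers of a row" for each row, then --argument value for the rest. carry_out: Moves the arm, as the interface text tells. Its arguments: {"type":"object","properties":{"series":{"type":"array"},"force":{"type":"number"}},"required":["series"]}

```bash
ls; mkdir -p pics
python3 - <<'E'
from workcell import telemetry, imaging
import cv2,numpy as np
s=telemetry.observe(); print(s)
for n in ["scene","side","wrist"]:
    p,d=imaging.grab_frame(n); cv2.imwrite(f"pics/{n}0.png",p); np.save(f"{n}0.npy",d)
    print(n,imaging.camera_info(n))
E
```

```text
pics
{'clock': 0.0, 'qpos': array([-0.07019636,  0.52201397, -0.03634689,  1.59998034,  0.02123927,
        1.0210804 , -0.11280927]), 'qd': array([ 0.00141318, -0.0019701 ,  0.00076161, -0.00108496,  0.00091875,
        0.00019285,  0.00034627]), 'joint_efforts': array([-4.24098413e-03, -9.27110124e+01,  1.97758444e+00, -3.69928443e+01,
        1.76317629e-02,  8.19846697e-03, -6.58496788e-05]), 'position': array([ 6.24681538e-01, -3.70678327e-05,  2.30735448e-01]), 'tool_rot': array([-3.14050136e+00,  1.00554432e-04,  1.57081043e+00]), 'force': array([-0.88560724,  0.45959739,  0.41448719]), 'moment': array([ 0.02530769, -0.01182377, -0.01228745]), 'grip_width': 0.08518676001321994}
scene {'mtx': array([[367.02892489,   0.        , 255.98663733],
       [  0.        , 367.02892489, 189.88113524],
       [  0.        ,   0.        ,   1.        ]]), 'extrinsics': array([[ 0.21234223,  0.61652575, -0.75816013,  1.46839871],
       [ 0.97717868, -0.13850018,  0.1610575 , -0.31125956],
       [-0.00570922, -0.77505722, -0.63186526,  0.84185908],
       [ 0.        ,  0.        ,  0.   
[... 273 characters left out ...]
[-0.24890555,  0.73510166, -0.63061207,  0.90204329],
       [-0.01598842, -0.65413367, -0.75620997,  1.31066231],
       [ 0.        ,  0.        ,  0.        ,  1.        ]])}
wrist {'mtx': array([[297.31863964,   0.        , 254.19025332],
       [  0.        , 297.31863964, 191.59645623],
       [  0.        ,   0.        ,   1.        ]]), 'hand_eye': array([[-8.47784877e-05, -9.50814287e-01, -3.09761496e-01,
         7.95934609e-02],
       [ 9.99999833e-01, -2.57621261e-04,  5.17080091e-04,
         4.45269424e-04],
       [-5.71448285e-04, -3.09761400e-01,  9.50814150e-01,
        -1.41984705e-01],
       [ 0.00000000e+00,  0.00000000e+00,  0.00000000e+00,
         1.00000000e+00]])}
```

View pics/scene0.png

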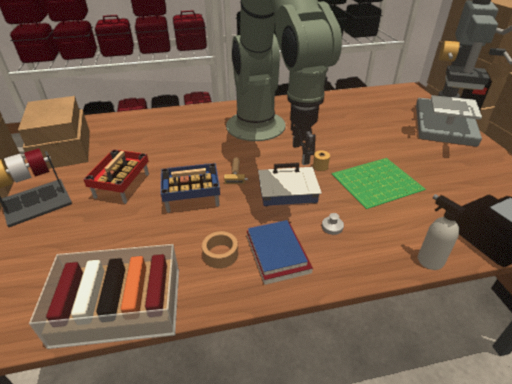

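View pics/side0.png

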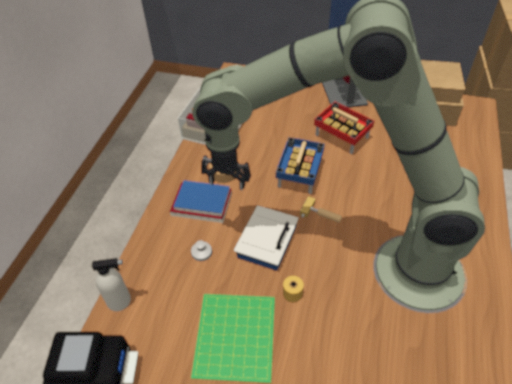

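View pics/wrist0.png

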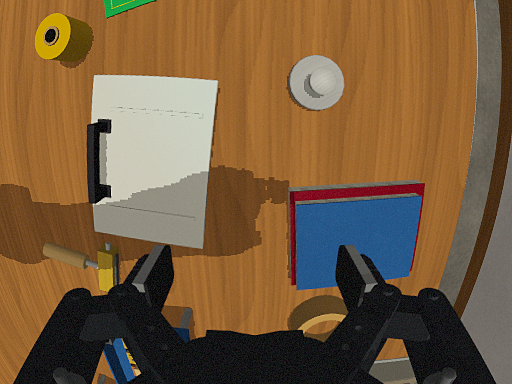

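```bash
cat > h.py <<'E'
import numpy as np,cv2
from scipy.spatial.transform import Rotation as R
from workcell import telemetry, imaging
def Tw(s):
    T=np.eye(4);T[:3,:3]=R.from_euler('xyz',s['tool_rot']).as_matrix();T[:3,3]=s['position'];return T
def cloud(n,p,d,s=None):
    ci=imaging.camera_info(n);K=ci['mtx'];v,u=np.mgrid[:384,:512]
    x=(u-K[0,2])/K[0,0];y=(v-K[1,2])/K[1,1]
    if n=='wrist':
        r=np.hypot(x,y)+1e-9;k=np.tan(np.minimum(r,1.5))/r;x=x*k;y=y*k;E=Tw(s)@ci['hand_eye']
    else:E=ci['extrinsics']
    P=np.stack([x*d,y*d,d],-1)@E[:3,:3].T+E[:3,3]
    P[d<=0]=np.nan
    return P
def grab(n,tag=None):
    s=telemetry.observe();p,d=imaging.grab_frame(n)
    if tag:cv2.imwrite(f"pics/{n}_{tag}.png",p)
    return p,cloud(n,p,d,s),s
def rect(m2): # xy points -> minAreaRect in mm
    return cv2.minAreaRect((m2*1000).astype(np.float32))
E
python3 - <<'E'
from h import *
s={'position':[6.24681538e-01, -3.70678327e-05,  2.30735448e-01],'tool_rot':[-3.14050136e+00,  1.00554432e-04,  1.57081043e+00]}
for n in ['scene','side','wrist']:
    p=cv2.imread(f'pics/{n}0.png');d=np.load(f'{n}0.npy');P=cloud(n,p,d,s);np.save(n+'P.npy',P)
    hsv=cv2.cvtColor(p,cv2.COLOR_BGR2HSV)
    x,y,z=P[...,0],P[...,1],P[...,2]
    print(n,'table z',np.nanmedian(z[(abs(z)<.02)]))
    g=(hsv[...,0]>45)&(hsv[...,0]<75)&(hsv[...,1]>120)&(abs(z)<.02)
    print(' mat',g.sum(),rect(P[g][:,:2]) if g.sum()>50 else '')
    w=(hsv[...,1]<60)&(z>.045)&(z<.062)&(abs(x-.6)<.25)&(y<.25)&(y>-.12)
    w=cv2.morphologyEx(w.astype(np.uint8),cv2.MORPH_OPEN,np.ones((3,3)))
    c,l,st,ce=cv2.connectedComponentsWithStats(w)
    for i in range(1,c):
        if st[i,4]>300: m=l==i;print(' white',st[i],rect(P[m][:,:2]),np.nanmedian(z[m]))
    b=(hsv[...,0]>100)&(hsv[...,0]<130)&(hsv[...,1]>100)&(z>.07)&(z<.105)&(y<-.05)&(y>-.45)&(x>.4)
    if b.sum()>50: print(' blue tier',b.sum(),rect(P[b][:,:2]))
    h=(z>.1)&(z<.13)&(y<-.05)&(y>-.45)&(x>.3)&(x<.8)&(hsv[...,0]<30)
    if n!='wrist' and h.sum()>20: print(' wood',h.sum(),rect(P[h][:,:2]))
    k=(hsv[...,2]<70)&(z>.065)&(z<.1)&(abs(x-.5)<.25)&(y<.2)&(y>-.1)
    if k.sum()>20: print(' handle',k.sum(),rect(P[k][:,:2]),np.nanmedian(P[k],0))
E
```

```text
scene table z 0.0030435043383749694
 mat 2384 ((512.952392578125, 350.7832946777344), (214.24969482421875, 258.0914306640625), 11.409912109375)
 white [ 259  167   61   31 1518] ((499.612548828125, 8.18402099609375), (199.0186767578125, 153.468994140625), 82.3987045288086) 0.05681127392103413
 wood 355 ((623.5604858398438, -364.67010498046875), (107.77787780761719, 377.92181396484375), 77.7277603149414)
 handle 87 ((428.5881042480469, 80.36273193359375), (38.532527923583984, 212.4234161376953), 16.44744873046875) [0.44779418 0.01601981 0.08365194]
side table z 0.0013142952929667828
 mat 2762 ((507.3083801269531, 353.8018798828125), (209.91587829589844, 250.0296173095703), 11.084850311279297)
 white [ 235  206   62   58 2112] ((496.1568298339844, 8.59698486328125), (204.71160888671875, 152.1209259033203), 82.8571548461914) 0.0547798660200296
 blue tier 186 ((461.7005920410156, -326.7294616699219), (120.69721984863281, 200.61648559570312), 0.4321770668029785)
 wood 97 ((461.8848571777344, -303.3907470703125), (146.9886932373047, 58.6530647277832), 61.274410247802734)
 handle 36 ((421.39239501953125, 86.38191223144531), (39.27839660644531, 212.08436584472656), 17.924575805664062) [0.44066962 0.02798389 0.08585042]
wrist table z -0.0006584557527901658
 mat 431 ((458.3553466796875, 210.5149383544922), (25.319765090942383, 76.5088882446289), 79.75216674804688)
 white [310  67  27  28 572] ((699.8636474609375, 100.33080291748047), (29.714351654052734, 29.54913330078125), 65.62010192871094) 0.05070845375740202
 white [   91    75   127   173 18342] ((499.86773681640625, 9.809547424316406), (199.82992553710938, 150.23602294921875), 82.79206085205078) 0.05329887954282794
 handle 1025 ((445.604736328125, 17.40576934814453), (89.83782196044922, 12.02707290649414), 82.05780029296875) [0.44778018 0.01963429 0.08626784]
```

Emit:
carry_out --pt "0.005 -0.06 0.03 0 0 0.05 0" --pt "0.01 -0.12 0.06 0 0 0.129 0" --pt "0.017 -0.179 0.09 0 0 0.129 0" --pt "0.017 -0.179 0.1 0 0 0.129 0" --pt "0.017 -0.179 0.1 0 0 0.129 0"

```text
clock: 0.78
position: [0.4452, 0.017, 0.1309]
tool_rot: [-3.14, 0.0, 1.442]
force: [1.2, -0.2, 0.6]
grip_width: 0.0853
```

```bash
cat >> h.py <<'E'
def rel(T,pos,rpy=None,Rm=None):
    Rt=R.from_euler('xyz',rpy).as_matrix() if Rm is None else Rm
    return np.round(np.r_[T[:3,:3].T@(np.array(pos)-T[:3,3]),R.from_matrix(T[:3,:3].T@Rt).as_rotvec()],4)
E
python3 - <<'E'
from h import *
p,P,s=grab('wrist','a')
print(s['position'],s['tool_rot'],s['force'],s['clock'])
hsv=cv2.cvtColor(p,cv2.COLOR_BGR2HSV);x,y,z=[P[...,i] for i in range(3)]
k=(hsv[...,2]<70)&(z>.083)&(z<.092)&(abs(x-.445)<.03)&(abs(y-.017)<.07)
print('handle',k.sum(),rect(P[k][:,:2]),np.nanmedian(P[k],0))
w=(hsv[...,1]<60)&(z>.045)&(z<.062)&(abs(x-.5)<.12)&(abs(y)<.15)
print('lid',w.sum(),rect(P[w][:,:2]))
g=(hsv[...,0]>45)&(hsv[...,0]<75)&(hsv[...,1]>120)&(abs(z)<.02)
print(' mat',g.sum(),rect(P[g][:,:2]))
b=(hsv[...,0]>100)&(hsv[...,0]<130)&(hsv[...,1]>100)&(z>.07)&(z<.105)&(y<-.05)
if b.sum()>50: print(' blue tier',b.sum(),rect(P[b][:,:2]))
E
```

```text
[0.44518117 0.01704308 0.13088815] [-3.13998829e+00  4.34951148e-04  1.44223490e+00] [ 1.16429802 -0.24310183  0.58140624] 0.775
handle 1723 ((445.1021423339844, 17.143516540527344), (90.38310241699219, 9.659313201904297), 82.52981567382812) [0.44573992 0.02252869 0.08731468]
lid 35443 ((499.7082824707031, 9.826492309570312), (200.14637756347656, 150.0555877685547), 82.67061614990234)
 mat 0 ((0.0, 0.0), (0.0, 0.0), 0.0)
```

```bash
sleep 1; ls pics
```

```text
scene0.png
side0.png
wrist0.png
wrist_a.png
```

View pics/wrist_a.png

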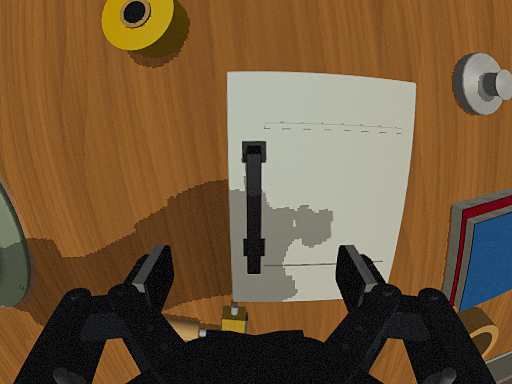

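Emit:
carry_out --pt "0 0 0.04 0 0 0 0" --pt "0 0 0.067 0 0 0 0" --pt "0 0 0.067 0 0 0 0" --pt "0 0 0.067 0 0 0 255" --pt "0 0 0.067 0 0 0 255" --pt "0 0 0.067 0 0 0 255" --pt "0 0 0.067 0 0 0 255" --pt "0 0 0.067 0 0 0 255" --force 60

```text
clock: 1.82
position: [0.4461, 0.017, 0.0648]
tool_rot: [3.141, -0.0, 1.442]
force: [-1.7, -0.4, 12.4]
grip_width: 0.009
```

Run:
```python
from h import *
s=telemetry.observe();T=Tw(s);print(s['position'],s['tool_rot'],s['grip_width'],s['force'])
yaw=np.radians(-7.4);xh=np.array([np.cos(yaw),np.sin(yaw),0]);yh=np.array([-np.sin(yaw),np.cos(yaw),0])
piv=np.array([.4997,.0098,.050])+.07*xh
for th in [4,8,12,16,20,22]:
    Rr=R.from_rotvec(yh*np.radians(th)).as_matrix()
    print(th,rel(T,piv+Rr@(T[:3,3]-piv),Rm=Rr@T[:3,:3]).tolist())
```

```text
[0.44614763 0.01699527 0.06476357] [ 3.14114333e+00 -1.11274596e-04  1.44168126e+00] 0.008955628417962757 [-1.69940409 -0.38140791 12.41638245]
4 [0.0, 0.0013, -0.0086, 0.0698, 0.0, 0.0]
8 [0.0, 0.0033, -0.0171, 0.1396, 0.0, 0.0]
12 [0.0, 0.0058, -0.0255, 0.2094, 0.0, 0.0]
16 [0.0, 0.0089, -0.0336, 0.2793, 0.0, 0.0]
20 [0.0, 0.0125, -0.0415, 0.3491, 0.0, 0.0]
22 [0.0, 0.0146, -0.0454, 0.384, 0.0, 0.0]
```

Emit:
carry_out --pt "0 0.0013 -0.0088 0.07 0 0 255" --pt "0 0.0033 -0.0173 0.14 0 0 255" --pt "0 0.0058 -0.0257 0.209 0 0 255" --pt "0 0.0089 -0.034 0.279 0 0 255" --pt "0 0.0125 -0.042 0.349 0 0 255" --pt "0 0.0146 -0.046 0.384 0 0 255" --pt "0 0.0146 -0.046 0.384 0 0 255" --pt "0 0.0146 -0.046 0.384 0 0 255" --pt "0 0.0146 -0.046 0.384 0 0 255"

```text
clock: 2.95
position: [0.4602, 0.0152, 0.1103]
tool_rot: [-2.758, 0.0, 1.442]
force: [-0.1, 0.4, -1.9]
grip_width: 0.0088
```

Run:
```python
from h import *
p,P,s=grab('side','b');p2,P2,s=grab('scene','b')
print(s['force'],s['position'],s['tool_rot'])
c=cv2.resize(p[180:300,200:340],None,fx=4,fy=4);c2=cv2.resize(p2[130:230,220:360],None,fx=4,fy=4)
cv2.imwrite('pics/b.png',np.vstack([c,c2])[:,:560][::1]);
hsv=cv2.cvtColor(p,cv2.COLOR_BGR2HSV)
w=(hsv[...,1]<60)&(P[...,2]>.04)&(P[...,2]<.14)&(abs(P[...,0]-.5)<.1)&(abs(P[...,1])<.12)&(hsv[...,2]>110)
Q=P[w];c=np.median(Q,0)
for _ in range(5):
    u,S,vt=np.linalg.svd(Q-Q.mean(0),full_matrices=False);n=vt[2]
    Q=Q[abs((Q-Q.mean(0))@n)<.004+0*1]
n=n*np.sign(n[2]);print(len(Q),n,np.degrees(np.arccos(n[2])),Q.mean(0))
```

```text
[ 0.15970103 -0.48981449 -1.66629665] [0.46021696 0.01515181 0.11035096] [-2.75784552e+00  4.05917888e-05  1.44189659e+00]
1216 [ 0.3768716 -0.0513672  0.9248401] 22.355744192484536 [0.50611859 0.03803548 0.08122838]
```

View pics/b.png

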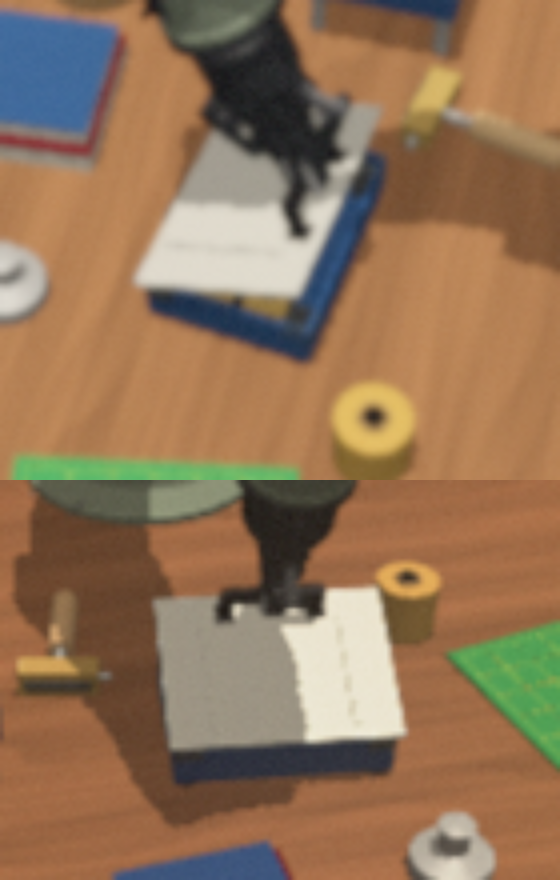

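Run:
```python
from h import *
s=telemetry.observe();T=Tw(s)
print(rel(T,[.46,.015,.2],Rm=T[:3,:3]).tolist())
for p in ([.446,.017,.25],[.45,.1,.25],[.452,.19,.25],[.456,.28,.2],[.456,.359,.10]): print(rel(T,p,[3.14159,0,1.4417]).tolist())
p,P,s=grab('scene');hsv=cv2.cvtColor(p,cv2.COLOR_BGR2HSV)
z=P[...,2];m=(z>.055)&(z<.07)&(abs(P[...,0]-.45)<.1)&(P[...,1]>.1)&(P[...,1]<.25);print(rect(P[m][:,:2]))
```

```text
[-0.0002, -0.0338, -0.083, 0.0, 0.0, 0.0]
[-0.0, -0.0656, -0.1241, -0.3838, 0.0, 0.0002]
[0.0828, -0.0718, -0.1216, -0.3838, 0.0, 0.0002]
[0.1723, -0.0807, -0.118, -0.3838, 0.0, 0.0002]
[0.2621, -0.0691, -0.0688, -0.3838, 0.0, 0.0002]
[0.3404, -0.041, 0.0277, -0.3838, 0.0, 0.0002]
((452.70623779296875, 156.11660766601562), (56.786109924316406, 210.96600341796875), 74.78524780273438)
```

Emit:
carry_out --pt "0 -0.017 -0.0415 0 0 0 255" --pt "0 -0.034 -0.083 0 0 0 255" --pt "0 -0.05 -0.105 -0.17 0 0 255" --pt "0 -0.0656 -0.124 -0.3 0 0 255" --pt "0 -0.0656 -0.124 -0.384 0 0 255" --pt "0.04 -0.068 -0.123 -0.384 0 0 255" --pt "0.083 -0.072 -0.1216 -0.384 0 0 255" --pt "0.128 -0.076 -0.12 -0.384 0 0 255" --pt "0.172 -0.081 -0.118 -0.384 0 0 255" --pt "0.172 -0.081 -0.118 -0.384 0 0 255"

```text
clock: 4.35
position: [0.4512, 0.1928, 0.2499]
tool_rot: [-3.141, -0.001, 1.446]
force: [-0.1, -0.6, -2.8]
grip_width: 0.0087
```

Run:
```python
from h import *
p,P,s=grab('side','c');T=Tw(s);print(s['position'],s['tool_rot'],s['force'])
hsv=cv2.cvtColor(p,cv2.COLOR_BGR2HSV)
g=(hsv[...,0]>45)&(hsv[...,0]<75)&(hsv[...,1]>120)&(abs(P[...,2])<.02);print(rect(P[g][:,:2]))
w=(hsv[...,1]<60)&(hsv[...,2]>110)&(P[...,2]>.2)&(P[...,2]<.27)&(abs(P[...,0]-.5)<.12)&(abs(P[...,1]-.2)<.15)
Q=P[w]
for _ in range(5):
    u,S,vt=np.linalg.svd(Q-Q.mean(0),full_matrices=False);n=vt[2];Q=Q[abs((Q-Q.mean(0))@n)<.005]
print(len(Q),n,Q.mean(0),rect(Q[:,:2]))
for q in ([.456,.26,.22],[.456,.359,.15],[.456,.359,.05],[.456,.359,.03],[.456,.359,.024]): print(rel(T,q,[3.14159,0,1.4417]).tolist())
```

```text
[0.45124743 0.19281377 0.24989616] [-3.14109081e+00 -9.64569448e-04  1.44626217e+00] [-0.06279622 -0.64885936 -2.79223926]
((507.6434631347656, 351.24224853515625), (210.15481567382812, 256.4367980957031), 11.06049633026123)
2278 [-0.00679645  0.00379107 -0.99996972] [0.51576549 0.21207589 0.23956844] ((503.79107666015625, 185.87364196777344), (202.12918090820312, 151.16720581054688), 82.62356567382812)
[0.0672, -0.0036, 0.03, -0.0005, -0.001, 0.0046]
[0.1654, -0.0159, 0.1001, -0.0005, -0.001, 0.0046]
[0.1653, -0.0158, 0.2001, -0.0005, -0.001, 0.0046]
[0.1653, -0.0158, 0.2201, -0.0005, -0.001, 0.0046]
[0.1653, -0.0158, 0.2261, -0.0005, -0.001, 0.0046]
```

View pics/side_c.png

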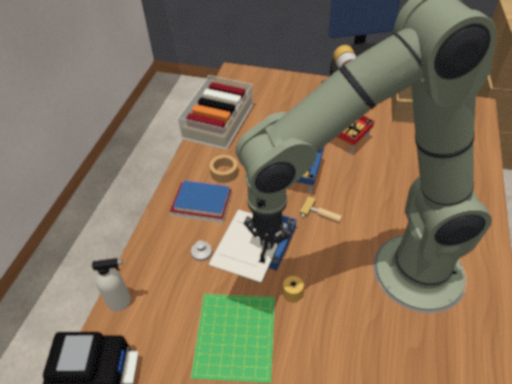

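Emit:
carry_out --pt "0.05 -0.003 0.015 0 0 0.004 255" --pt "0.11 -0.009 0.05 0 0 0.004 255" --pt "0.165 -0.016 0.1 0 0 0.004 255" --pt "0.165 -0.016 0.14 0 0 0.004 255" --pt "0.165 -0.016 0.18 0 0 0.004 255" --pt "0.165 -0.016 0.205 0 0 0.004 255" --pt "0.165 -0.016 0.215 0 0 0.004 255" --pt "0.165 -0.016 0.221 0 0 0.004 255" --pt "0.165 -0.016 0.221 0 0 0.004 255"

```text
clock: 5.52
position: [0.4577, 0.3553, 0.0296]
tool_rot: [3.141, -0.0, 1.437]
force: [0.4, -0.5, -1.6]
grip_width: 0.0088
```

Emit:
carry_out --pt "0 0 0.003 0 0 0 255" --pt "0 0 0.0055 0 0 0 255" --pt "0 0 0.0065 0 0 0 255" --pt "0 0 0.0065 0 0 0 255"

```text
clock: 6.02
position: [0.4576, 0.3555, 0.0238]
tool_rot: [3.141, -0.0, 1.438]
force: [-5.6, -3.8, 22.2]
grip_width: 0.009
```

Contact (22 N). I release and back off straight up.

Emit:
carry_out --pt "0 0 -0.001 0 0 0 255" --pt "0 0 -0.001 0 0 0 0" --pt "0 0 -0.001 0 0 0 0" --pt "0 0 -0.001 0 0 0 0" --pt "0 0 -0.001 0 0 0 0" --pt "0 0 -0.03 0 0 0 0" --pt "0 0 -0.08 0 0 0 0" --pt "0 0 -0.14 0 0 0 0" --pt "0 0 -0.2 0 0 0 0" --pt "0 0 -0.22 0 0 0 0"

```text
clock: 7.28
position: [0.4582, 0.356, 0.2464]
tool_rot: [3.138, -0.004, 1.438]
force: [0.6, 0.4, -1.1]
grip_width: 0.0854
```

Run:
```python
from h import *
p,P,s=grab('side','d');T=Tw(s);print(s['position'],s['tool_rot'],s['force'],s['clock'])
hsv=cv2.cvtColor(p,cv2.COLOR_BGR2HSV)
w=(hsv[...,1]<60)&(hsv[...,2]>110)&(P[...,2]>.0)&(P[...,2]<.03)&(abs(P[...,0]-.5)<.12)&(abs(P[...,1]-.35)<.13)
print(rect(P[w][:,:2]),np.median(P[w],0))
p,P,s=grab('scene','d')
```

```text
[0.45816781 0.35602975 0.24636105] [ 3.13836686 -0.00363963  1.43752347] [ 0.5927069   0.43570381 -1.08196116] 7.275
((510.94287109375, 343.4562683105469), (208.18939208984375, 154.4624786376953), 82.5015869140625) [0.51266395 0.35545237 0.01391129]
```

View pics/side_d.png

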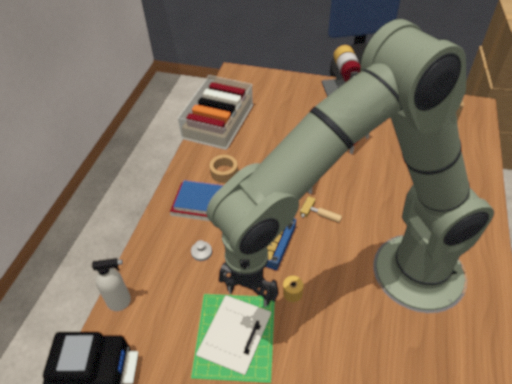

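View pics/scene_d.png

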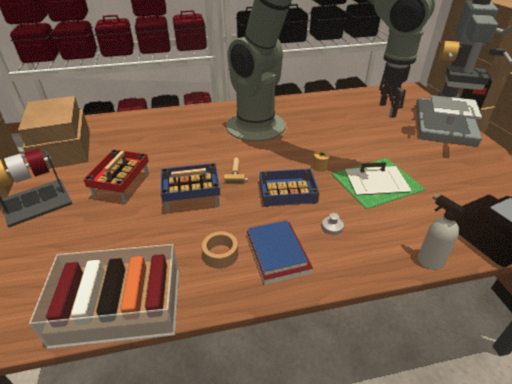

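Emit:
carry_out --pt "-0.06 0.015 -0.03 0 0 0 0" --pt "-0.12 0.03 -0.04 0 0 0 0" --pt "-0.18 0.045 -0.04 0 0 0 0" --pt "-0.24 0.06 -0.04 0 0 0 0" --pt "-0.3 0.075 -0.04 0 0 0 0" --pt "-0.348 0.087 -0.04 0 0 0 0" --pt "-0.348 0.087 -0.04 0 0 0 0" --pt "-0.348 0.087 -0.04 0 0 0 0"

```text
clock: 8.38
position: [0.4971, -0.0008, 0.2818]
tool_rot: [-3.14, 0.0, 1.438]
force: [-0.2, -0.3, -0.4]
grip_width: 0.0853
```

Run:
```python
from h import *
p,P,s=grab('wrist','e');T=Tw(s);print(s['position'],s['tool_rot'],s['clock']);np.save('Pe.npy',P)
hsv=cv2.cvtColor(p,cv2.COLOR_BGR2HSV);x,y,z=[P[...,i] for i in range(3)]
m=(z>.043)&(z<.057)&(abs(x-.5)<.11)&(abs(y-.01)<.13)
m=cv2.morphologyEx(m.astype(np.uint8),cv2.MORPH_OPEN,np.ones((2,2)))>0
print(m.sum(),rect(P[m][:,:2]),np.median(z[m]))
cv2.imwrite('pics/em.png',np.where(m[...,None],p,p//4))
```

```text
[ 0.49710828 -0.00076422  0.28176848] [-3.14034956e+00  2.83438963e-05  1.43779566e+00] 8.375
2243 ((498.84893798828125, -1.3234329223632812), (216.22427368164062, 157.4857635498047), 83.04194641113281) nan
```

View pics/wrist_e.png

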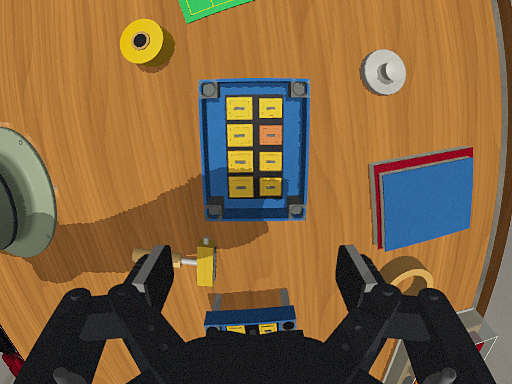

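View pics/em.png

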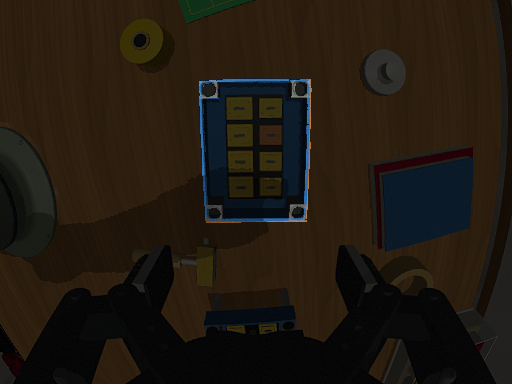

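Run:
```python
from h import *
p=cv2.imread('pics/wrist_e.png')
t=[]
for (u,v) in [(209,89),(299,89),(214,211),(297,210)]:
    t.append(cv2.resize(p[v-16:v+16,u-16:u+16],None,fx=9,fy=9,interpolation=cv2.INTER_CUBIC))
cv2.imwrite('pics/e4.png',np.vstack([np.hstack(t[:2]),np.hstack(t[2:])]))
```

```text
(no output)
```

View pics/e4.png

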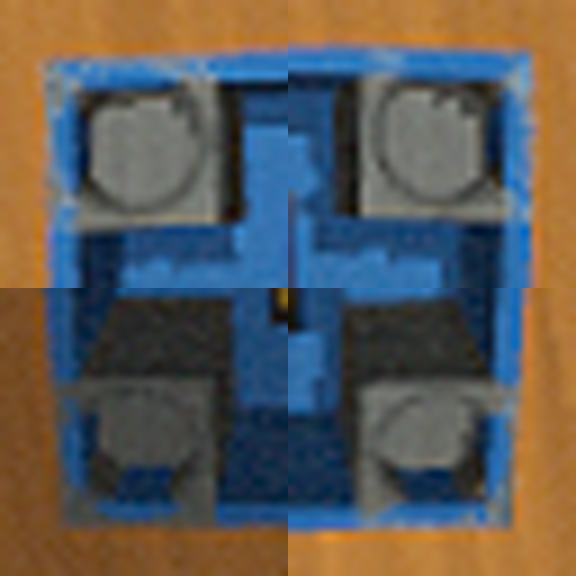

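```bash
cat >> h.py <<'E'
def rimfit(P,mask,c0,yaw0,zr,L=(.140,.190)):
    """fit outer rectangle: per edge, line of extreme points; returns centre,yaw"""
    c=np.array(c0,float);yaw=yaw0
    Q=P[mask][:,:2]
    for _ in range(6):
        Rm=np.array([[np.cos(yaw),np.sin(yaw)],[-np.sin(yaw),np.cos(yaw)]])
        q=(Q-c)@Rm.T
        q=q[(abs(q[:,0])<L[0]/2+.008)&(abs(q[:,1])<L[1]/2+.008)]
        e=[];sl=[]
        for ax in (0,1):
            for sg in (-1,1):
                o=1-ax;k=(abs(q[:,o])<L[o]/2-.02)&(sg*q[:,ax]>L[ax]/2-.012)
                a=q[k]
                if len(a)<15:e.append(np.nan);continue
                bins=np.round(a[:,o]/.006)
                pts=np.array([[a[bins==b][:,o].mean(),sg*np.max(sg*a[bins==b][:,ax])] for b in np.unique(bins)])
                f=np.polyfit(pts[:,0],pts[:,1],1);r=abs(pts[:,1]-np.polyval(f,pts[:,0]));f=np.polyfit(pts[r<=np.median(r)*2,0],pts[r<=np.median(r)*2,1],1)
                e.append(f[1]);sl.append((-f[0] if ax==0 else f[0],len(pts)))
        d=np.array([(e[0]+e[1])/2,(e[2]+e[3])/2]);d=np.nan_to_num(d)
        c=c+d@Rm;yaw+=np.average([x[0] for x in sl],weights=[x[1] for x in sl])
    return c,np.degrees(yaw),np.round(np.array(e)*1000,1),np.round(np.degrees([x[0] for x in sl]),2)
E
python3 - <<'E'
from h import *
p=cv2.imread('pics/wrist_e.png');P=np.load('Pe.npy');z=P[...,2]
for lo,hi in ((.046,.054),(.043,.057)):
    m=(z>lo)&(z<hi)
    print(rimfit(P,m,(.4997,.0098),np.radians(-7.4),.05), np.nanmedian(z[m&(abs(P[...,0]-.5)<.11)&(abs(P[...,1]-.01)<.13)]))
# tier rough from scene
p=cv2.imread('pics/scene_d.png')
P=np.load('sceneP.npy');z=P[...,2];hsv=cv2.cvtColor(cv2.imread('pics/scene0.png'),cv2.COLOR_BGR2HSV)
m=(z>.082)&(z<.1)&(P[...,0]<.7)&(P[...,0]>.3)&(P[...,1]<-.1)&(P[...,1]>-.42)&(hsv[...,0]>100)&(hsv[...,0]<130)&(hsv[...,1]>80)
print(rect(P[m][:,:2]),m.sum())
m=(z>.106)&(z<.125)&(P[...,0]<.7)&(P[...,0]>.3)&(P[...,1]<-.15)&(P[...,1]>-.42)
print(rect(P[m][:,:2]),m.sum(),np.median(P[m],0))
E
```

```text
(array([0.49881241, 0.00956537]), np.float64(-7.1653269405270255), array([-69.6,  69.6, -94.6,  94.6]), array([-0.23, -0.01,  0.65, -0.3 ])) 0.04923653813425827
(array([0.49881245, 0.00956544]), np.float64(-7.165048914831451), array([-69.6,  69.6, -94.6,  94.6]), array([-0.23, -0.01,  0.64, -0.3 ])) 0.049138304422627066
((454.3465270996094, -324.8348083496094), (181.70028686523438, 143.35977172851562), 87.62162780761719) 78
((454.5660095214844, -328.3253479003906), (110.27421569824219, 20.8453311920166), 89.11782836914062) 187 [ 0.45844712 -0.32979198  0.11906484]
```

Emit:
carry_out --pt "-0.06 0 0 0 0 -0.03 0" --pt "-0.12 0 0 0 0 -0.06 0" --pt "-0.18 0 0 0 0 -0.09 0" --pt "-0.24 0 0 0 0 -0.107 0" --pt "-0.3 0.002 0.01 0 0 -0.107 0" --pt "-0.33 0.002 0.02 0 0 -0.107 0" --pt "-0.33 0.002 0.02 0 0 -0.107 0" --pt "-0.33 0.002 0.02 0 0 -0.107 0"

```text
clock: 9.43
position: [0.4564, -0.3269, 0.2624]
tool_rot: [-3.141, -0.001, 1.547]
force: [-0.2, 0.7, 0.2]
grip_width: 0.0856
```

Run:
```python
from h import *
p,P,s=grab('wrist','f');T=Tw(s);print(s['position'],s['tool_rot'],s['clock']);np.save('Pf.npy',P)
hsv=cv2.cvtColor(p,cv2.COLOR_BGR2HSV);x,y,z=[P[...,i] for i in range(3)]
m=(z>.105)&(z<.13)&(abs(x-.455)<.06)&(abs(y+.33)<.1)&(hsv[...,2]>90)
print(m.sum(),rect(P[m][:,:2]),np.nanmedian(P[m],0))
m=(z>.085)&(z<.099)
try: print(rimfit(P,m,(.455,-.328),np.radians(-1.5),.092))
except Exception as e: print(e)
```

```text
[ 0.45638839 -0.32690652  0.26236867] [-3.14144442e+00 -7.41115851e-04  1.54677401e+00] 9.425
1234 ((456.24261474609375, -326.3315124511719), (111.90080261230469, 11.052693367004395), 88.3094482421875) [ 0.45608933 -0.32094471  0.11920334]
(array([ 0.45580853, -0.32637389]), np.float64(-1.775950512473596), array([-69.8,  69.8, -94.5,  94.5]), array([ 0.2 ,  0.07, -0.  , -0.39]))
```

View pics/wrist_f.png

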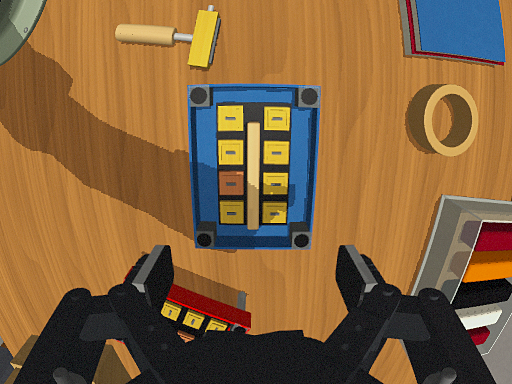

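Emit:
carry_out --pt "0.0005 0 0.06 0 0 0.006 0" --pt "0.0005 0 0.12 0 0 0.006 0" --pt "0.0005 0 0.155 0 0 0.006 0" --pt "0.0005 0 0.168 0 0 0.006 0" --pt "0.0005 0 0.168 0 0 0.006 0" --pt "0.0005 0 0.168 0 0 0.006 255" --pt "0.0005 0 0.168 0 0 0.006 255" --pt "0.0005 0 0.168 0 0 0.006 255" --pt "0.0005 0 0.168 0 0 0.006 255" --pt "0.0005 0 0.168 0 0 0.006 255" --force 100

```text
clock: 10.72
position: [0.4551, -0.3281, 0.0948]
tool_rot: [-3.141, -0.0, 1.538]
force: [-6.3, 1.7, 9.0]
grip_width: 0.01
```

Run:
```python
from h import *
s=telemetry.observe();T=Tw(s);print(s['position'],s['tool_rot'],s['force'],s['moment'],s['grip_width'])
```

```text
[ 0.45512237 -0.32805343  0.09481317] [-3.14087223e+00 -1.12580344e-04  1.53839055e+00] [-6.25995235  1.72792106  9.03713175] [0.28763223 0.86634796 0.00683611] 0.009969668545414234
```

Emit:
carry_out --pt "0 0 -0.01 0 0 0 255" --pt "0 0 -0.03 0 0 0 255" --pt "0 0 -0.06 0 0 0 255" --pt "0 0 -0.1 0 0 0 255" --pt "0 0 -0.12 0 0 0 255" --pt "0 0 -0.12 0 0 0 255" --pt "0 0 -0.12 0 0 0 255"

```text
clock: 11.6
position: [0.4552, -0.3276, 0.2136]
tool_rot: [-3.14, -0.001, 1.539]
force: [-0.4, 0.1, -6.4]
grip_width: 0.0103
```

```bash
cat >> h.py <<'E'
def tierpose(P,hsv,T,z0):
    """rim points near z0 (world) -> plane fit + rim fit"""
    z=P[...,2]
    c=T[:2,3];d=np.hypot(P[...,0]-c[0],P[...,1]-c[1])
    blue=(hsv[...,0]>95)&(hsv[...,0]<130)&(hsv[...,1]>70)
    m=(abs(z-z0)<.012)&(d<.14)
    Q=P[m&blue]
    for _ in range(8):
        A=np.c_[Q[:,:2]-c,np.ones(len(Q))];f=np.linalg.lstsq(A,Q[:,2],rcond=None)[0];r=Q[:,2]-A@f;Q=Q[abs(r-np.median(r))<max(.002,1.5*np.median(abs(r)))]
    return m,f,len(Q)
E
python3 - <<'E'
from h import *
p,P,s=grab('wrist','g');T=Tw(s);print(s['position'],s['tool_rot'],s['force'],s['moment'],s['grip_width'],s['clock']);np.save('Pg.npy',P)
hsv=cv2.cvtColor(p,cv2.COLOR_BGR2HSV)
z0=T[2,3]-.0948+.092
m,f,n=tierpose(P,hsv,T,z0);print('plane slopes',f,n,'exp z',z0)
print(rimfit(P,m,T[:2,3],s['tool_rot'][2]-np.pi/2,z0))
p2,P2,_=grab('side','g');hsv=cv2.cvtColor(p2,cv2.COLOR_BGR2HSV)
m,f,n=tierpose(P2,hsv,T,z0);print(f,n);
try: print(rimfit(P2,m,T[:2,3],s['tool_rot'][2]-np.pi/2,z0))
except Exception as e:print(e)
E
```

```text
[ 0.45517776 -0.32760836  0.21362356] [-3.14040140e+00 -7.07839422e-04  1.53885252e+00] [-0.43566975  0.08321053 -6.39471333] [-0.00133024 -0.03271599 -0.01088509] 0.010256388682082875 11.6
plane slopes [-0.00449006  0.00524657  0.2096385 ] 3678 exp z 0.21082356000125682
(array([ 0.45567176, -0.32762415]), np.float64(-1.8187942984805365), array([-70.1,  70.1,   nan,  96.3]), array([ 0.28, -0.15, -0.15]))
[-0.063749   -0.00037575  0.20522579] 57
(array([ 0.45199064, -0.32423609]), np.float64(-1.862422415017005), array([-69.1,  69.1, -95.1,  95.1]), array([-0.51, -0.28,  1.17,  0.47]))
```

View pics/wrist_g.png

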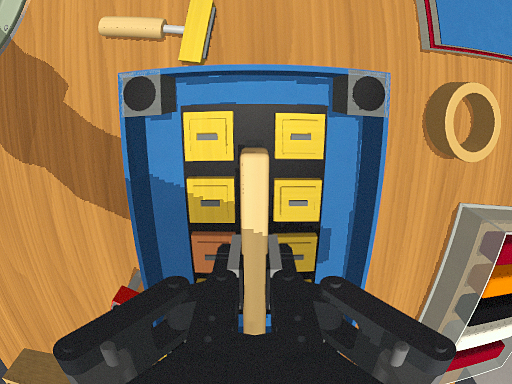

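View pics/side_g.png

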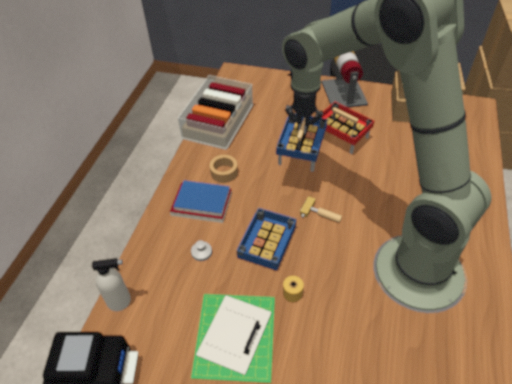

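Run:
```python
from h import *
s=telemetry.observe();T=Tw(s)
for q in ([.4981,.0082,.23],[.4981,.0082,.17]): print(rel(T,q,[3.14159,0,1.4451]).tolist())
```

```text
[0.3371, 0.0321, -0.0163, -0.0017, -0.0008, 0.0936]
[0.3371, 0.0322, 0.0437, -0.0017, -0.0008, 0.0936]
```

Emit:
carry_out --pt "0.03 0.003 -0.01 0 0 0.01 255" --pt "0.075 0.007 -0.016 0 0 0.03 255" --pt "0.12 0.012 -0.016 0 0 0.05 255" --pt "0.165 0.016 -0.016 0 0 0.07 255" --pt "0.21 0.02 -0.016 0 0 0.0936 255" --pt "0.255 0.025 -0.016 0 0 0.0936 255" --pt "0.3 0.029 -0.016 -0.002 -0.001 0.0936 255" --pt "0.325 0.031 -0.016 -0.002 -0.001 0.0936 255" --pt "0.337 0.032 0 -0.002 -0.001 0.0936 255" --pt "0.337 0.032 0.02 -0.002 -0.001 0.0936 255"

```text
clock: 12.95
position: [0.4982, 0.0082, 0.193]
tool_rot: [3.14, 0.001, 1.446]
force: [-0.4, -0.3, -6.2]
grip_width: 0.01
```

Emit:
carry_out --pt "0 0 0.01 0 0 0 255" --pt "0 0 0.01 0 0 0 255" --pt "0 0 0.01 0 0 0 255" --pt "0 0 0.01 0 0 0 255"

```text
clock: 13.45
position: [0.4987, 0.0077, 0.185]
tool_rot: [3.139, 0.001, 1.445]
force: [-0.1, 0.5, -4.8]
grip_width: 0.0102
```

Run:
```python
from h import *
p,P,s=grab('wrist','i');T=Tw(s);print(s['position'],s['tool_rot'],s['force'],s['moment'],s['clock'])
hsv=cv2.cvtColor(p,cv2.COLOR_BGR2HSV)
z0=T[2,3]-.0948+.092
m,f,n=tierpose(P,hsv,T,z0);print('plane slopes',f,n,'exp z',z0)
print('tier',rimfit(P,m,T[:2,3],s['tool_rot'][2]-np.pi/2,z0))
p2,P2,_=grab('side','i');p3,P3,_=grab('scene','i')
for P_ in (P2,P3):
    z=P_[...,2]
    print('base',rimfit(P_,(z>.04)&(z<.06),(.4988,.0096),np.radians(-7.2),0))
c=cv2.resize(p2[150:280,210:330],None,fx=4,fy=4,interpolation=cv2.INTER_CUBIC);cv2.imwrite('pics/i2.png',c)
c=cv2.resize(p3[90:220,230:360],None,fx=4,fy=4,interpolation=cv2.INTER_CUBIC);cv2.imwrite('pics/i3.png',c)
```

```text
[0.49871359 0.00766888 0.18504641] [3.13865566e+00 6.94705769e-04 1.44484405e+00] [-0.10938856  0.5461652  -4.80270442] [0.00229885 0.03858961 0.0534744 ] 13.45
plane slopes [-9.07914969e-05  2.60441692e-03  1.81145813e-01] 3365 exp z 0.18224641060596553
tier (array([0.49917232, 0.0076107 ]), np.float64(-7.073808825442522), array([-70.1,  70.1,   nan,  96.3]), array([ 0.2 , -0.16, -0.04]))
base (array([0.49516902, 0.01005927]), np.float64(-6.500989930887263), array([-68.8,  68.8,   nan,  94.6]), array([-0.27, -0.62,  0.67]))
base (array([0.49890834, 0.00738936]), np.float64(-6.788678103380164), array([-70. ,  70.1, -93.2,  93.3]), array([ 0.77,  0.19, -0.89,  0.42]))
```

View pics/i2.png

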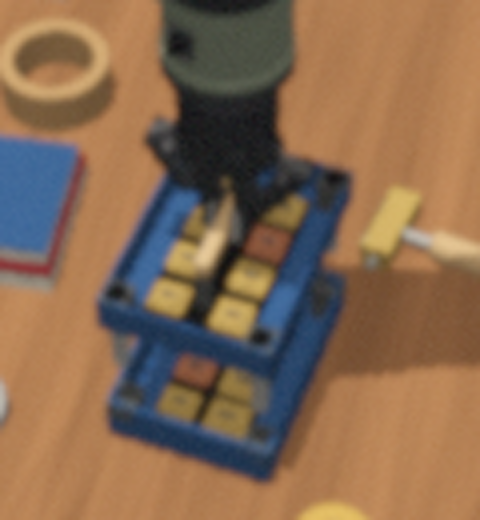

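View pics/i3.png

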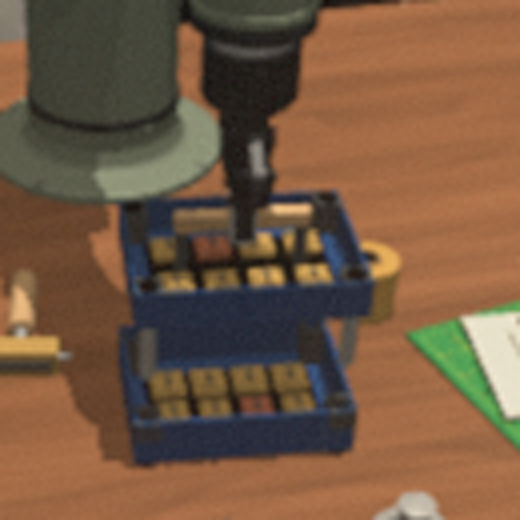

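Emit:
carry_out --pt "0 0 0.015 0 0 0 255" --pt "0 0 0.028 0 0 0 255" --pt "0 0 0.036 0 0 0 255" --pt "0 0 0.041 0 0 0 255" --pt "0 0 0.044 0 0 0 255" --pt "0 0 0.044 0 0 0 255"

```text
clock: 14.35
position: [0.4985, 0.0077, 0.1405]
tool_rot: [3.14, 0.001, 1.445]
force: [0.0, -0.5, -5.8]
grip_width: 0.0102
```

Emit:
carry_out --pt "0 0 0.003 0 0 0 255" --pt "0 0 0.006 0 0 0 255" --pt "0 0 0.0085 0 0 0 255" --pt "0 0 0.0095 0 0 0 255" --pt "0 0 0.0105 0 0 0 255" --pt "0 0 0.0105 0 0 0 255"

```text
clock: 15.1
position: [0.4986, 0.0077, 0.13]
tool_rot: [3.14, 0.001, 1.445]
force: [0.4, -0.6, -6.1]
grip_width: 0.0101
```

Emit:
carry_out --pt "0 0 0.001 0 0 0 255" --pt "0 0 0.0018 0 0 0 255" --pt "0 0 0.0018 0 0 0 255"

```text
clock: 15.48
position: [0.4987, 0.0077, 0.1296]
tool_rot: [3.139, 0.001, 1.445]
force: [-10.4, -0.5, 29.3]
grip_width: 0.0106
```

Home contact (29 N) at z = 0.1296, as expected. I release and retract.

Emit:
carry_out --pt "0 0 0.0005 0 0 0 255" --pt "0 0 0.0005 0 0 0 0" --pt "0 0 0.0005 0 0 0 0" --pt "0 0 0.0005 0 0 0 0" --pt "0 0 0.0005 0 0 0 0" --pt "0 0 -0.03 0 0 0 0" --pt "0 0 -0.08 0 0 0 0" --pt "0 0 -0.13 0 0 0 0" --pt "0 0 -0.15 0 0 0 0" --pt "0 0 -0.15 0 0 0 0"

```text
clock: 16.73
position: [0.4988, 0.008, 0.2795]
tool_rot: [3.137, 0.0, 1.445]
force: [-0.1, 0.1, -0.7]
grip_width: 0.0854
```

Run:
```python
from h import *
p,P,s=grab('wrist','j');T=Tw(s);print(s['position'],s['force'],s['clock'],s['grip_width'])
z=P[...,2];hsv=cv2.cvtColor(p,cv2.COLOR_BGR2HSV)
m,f,n=tierpose(P,hsv,T,.127);print('slopes',f,n,'exp .127');print(rimfit(P,m,(.4988,.0096),np.radians(-7.2),0))
h=(z>.14)&(z<.165)&(abs(P[...,0]-.5)<.05)&(abs(P[...,1])<.1)&(hsv[...,2]>90);print('bar',rect(P[h][:,:2]),np.nanmedian(z[h]))
p2,P2,_=grab('side','j');p3,P3,_=grab('scene','j')
cv2.imwrite('pics/j2.png',cv2.resize(p2[150:300,200:340],None,fx=4,fy=4,interpolation=cv2.INTER_CUBIC))
z=P3[...,2];print('base',rimfit(P3,(z>.04)&(z<.06),(.4988,.0096),np.radians(-7.2),0))
hsv=cv2.cvtColor(p2,cv2.COLOR_BGR2HSV);P=P2
w=(hsv[...,1]<60)&(hsv[...,2]>110)&(P[...,2]>.0)&(P[...,2]<.03)&(abs(P[...,0]-.5)<.12)&(abs(P[...,1]-.35)<.13)
print('lid',rect(P[w][:,:2]),np.median(P[w],0))
```

```text
[0.49881419 0.00797916 0.27948243] [-0.09283417  0.08045662 -0.68354697] 16.725 0.0854080967099571
slopes [0.00030342 0.00231068 0.1261185 ] 1458 exp .127
(array([0.49915935, 0.00934323]), np.float64(-7.179120884892376), array([-69.9,  69.9, -94.6,  94.6]), array([ 0.03,  0.08, -0.11, -0.05]))
bar ((499.05767822265625, 9.267539978027344), (112.5915756225586, 11.291502952575684), 83.05004119873047) 0.15417279403928083
base (array([0.4988, 0.0096]), np.float64(-7.293497955584668), array([  nan,  71. , -95.4,   nan]), array([ 0.35, -0.29]))
lid ((511.04437255859375, 343.48114013671875), (208.77818298339844, 155.123046875), 82.32671356201172) [0.5120527  0.35476985 0.01384446]
```

View pics/j2.png

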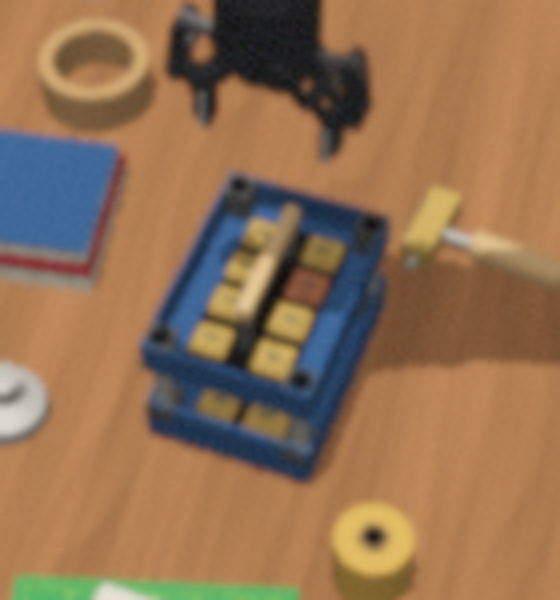

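View pics/scene_j.png

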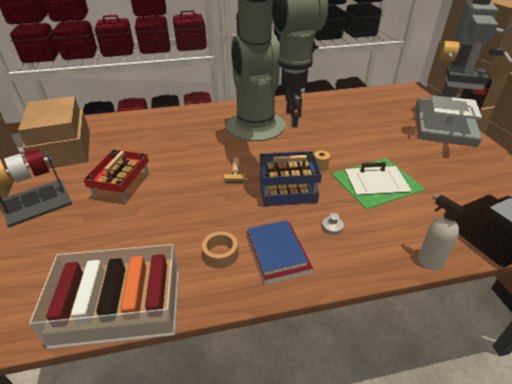

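The tier is seated level: the bar top is at about 0.154 m (0.155 expected), its centre is within about 0.5 mm of the base, and the yaw agrees. The lid is flat on the mat.

```bash
python3 -c "
from workcell import ticket
print(ticket.job_done())"
```

```text
the job is handed in; nothing more can be done
None
```

The job is done and handed in at about 17 s of the 72 s allowed. My last checks showed nothing out of place, but the hand-in reports no verdict.

- **Lid:** I tipped it about 22° by its handle with the back edge still on the rim, then lifted it off. It was let go flat and handle up on the mat, about 5–10 mm from the middle by the camera fits, against the 40 mm allowed.
- **Second tray:** I lifted it level and lowered it into the base sockets. The posts slid in without resistance and met the bottom at the expected height. After release:
  - The centre is within about 0.5 mm of where I measured the base before placing.
  - The yaw is -7.2° against the base's -7.2°.
  - The tilt is about 0.1°.
  - The handle top is at 0.154 m, against 0.155 m expected.
- **Base and bystanders:** The base and the other bench items look undisturbed in the pictures, and the gripper is open and clear of everything.

**Checks that fell short:** The base's final position was only partly re-measured, because the second tray hides most of it. The side camera's last fit of the base's position differed from the wrist camera's by about 4 mm. I went by the wrist camera, and the easy insertion bore it out.

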